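# Stand the fallen kitchen-roll holder back up beside the bread bin

### The job

The kitchen-roll holder has been knocked over: stand it back on its marble foot by pushing the upper edge of the foot over, away from the post, then push it gently along the worktop until one side of its foot sits flush against the long flat side of the bread bin. Only push it with the fingers, never take the post between them, and never lift or carry it, and leave everything else on the worktop as it is.

Things in the scene. Friction and masses are not known exactly. Their poses are not given: they have to be found in the camera images.
- holder: Knocked-over empty kitchen-roll holder, 0.8 kg: square marble foot plate 140 x 140 x 14 mm, steel post 12 mm thick from its middle, ball knob 28 mm; 284 mm tall. Origin: centre of the plate's underside; z: along the post towards the knob (up when it stands); x, y: along the plate's sides. At the start y points up and z to world -y (within 0.45 rad) and 12 degrees down.
- holder_upper_edge (a point): Middle of the foot plate's edge that is uppermost at the start (140 mm above the worktop), on the post's side of the plate; holder frame (0, 70, 14) mm, same axes. The plate stands on its opposite edge, leaning 12 degrees towards the post. Pushed from the post's side, away from the post, it pivots on the lower edge and after about 30 degrees falls onto its foot by itself.
- holder_knob (a point): Centre of the ball knob, holder frame (0, 0, 270) mm, same axes; it rests on the worktop at the start. The holder is bottom-heavy (centre of mass about 22 mm above the underside), so once standing it slides upright when pushed low, at the foot plate's edge.
- bread_bin: The fixed wooden bread bin, a box 360 mm along its x axis, 200 mm along its y axis and 180 mm high, on the robot's left, turned up to 0.2 rad. Origin: centre of its underside. It does not give way: stop pushing when the foot meets it.
- bin_face (a point): Middle of the lower edge of the bread bin's long flat side that faces the holder, at worktop height. Site x axis: along that flat side; y axis: into the bin, away from the holder; z up.
- mug: Bystander to leave alone: white mug, 80 mm across and 85 mm high, handle at its side. Origin: centre of its underside.
- salt_jar: Bystander to leave alone: small glass salt jar with a steel cap, 48 mm across and 85 mm high. Origin: centre of its underside.
- bowl: Bystander to leave alone: small blue bowl, 110 mm across and 50 mm high. Origin: centre of its underside.
- oil_bottle: Bystander to leave alone: green glass oil bottle, 60 mm across and 200 mm high. Origin: centre of its underside.
- spice_tin: Bystander to leave alone: steel spice tin with a paper band, 54 mm across and 75 mm high. Origin: centre of its underside.
- spatula: Bystander to leave alone: black spatula lying flat. Origin: middle of its length, underside.
- cup: Bystander to leave alone: small white cup, 64 mm across and 55 mm high. Origin: centre of its underside.

How it is judged:
On the way, in this order (a step that is already met when the one before it is completed fails the run):
1. the holder stands on its foot (angle between holder's own z axis and vertical below 0.08 rad and height (world z) of holder below 0.008 m and linear speed of holder below 0.03 m/s), for 0.2 s.
2. the standing holder is flush against the bin's flat side (angle between holder's own z axis and vertical below 0.08 rad and y of holder in the frame of bin_face between -0.082 and -0.05 m and x of holder in the frame of bin_face between -0.18 and 0.18 m), for 0.2 s.
At the end, for the whole second after the job is handed in: The holder stands at rest on its foot on the worktop (post within 0.08 rad of vertical, foot within 8 mm of the worktop), with the middle of its foot at most 82 mm from the bin's flat side (flush would be 70 mm) and within 180 mm along it from the side's middle (all of step 2 and height (world z) of holder below 0.008 m and linear speed of holder below 0.03 m/s and angular speed of holder below 0.2 rad/s); the robot touches nothing.
It fails at once if the holder is pressed hard against the bread bin (over 40 N) (contact force between holder and bread_bin above 40 N).
It fails at once if the post is taken between the fingers (contact force between the fingers and holder above 0.5 N and x of the grasp point in the frame of holder between -0.007 and 0.007 m and y of the grasp point in the frame of holder between -0.007 and 0.007 m and z of the grasp point in the frame of holder between 0.02 and 0.284 m).
It fails at once if the holder is lifted or carried (height (world z) of holder above 0.1 m or (angle between holder's own z axis and vertical below 0.35 rad and height (world z) of holder above 0.04 m)).
It fails at once if a bystander is moved by more than 30 mm (distance of any of mug, salt_jar, bowl, oil_bottle, spice_tin, spatula, cup from where it was at the start of the episode above 0.03 m).
It fails at once if a bystander is tipped over (angle between any of mug, salt_jar, bowl, oil_bottle, spice_tin, spatula, cup's own z axis and vertical above 0.5 rad).
It also fails if it takes over 64 s, if anything falls off the work surface, if the arm or the gripper's body presses on something with over 40 N, if the wrist force passes 120 N, or if a joint passes its speed limit or range.

### The arm

A 7-joint arm with a two-finger parallel gripper is mounted at the origin on the work surface. World frame = base frame: x ahead of the robot, y to its left, z up, the work surface at z = 0. Lengths are in m, angles in rad, forces in N, time in s.
With the tool pointing down it reaches from about 0.35 to 0.9 m from the base axis. Payload 8.1 kg.
Tool frame: the origin (TCP) lies at the very end of the fingers, on their centre line; the grasp point (between the pads) lies 19 mm behind it (grasp_offset is the distance from the TCP to the grasp point, in m); z points along the fingers, y is the line along which they close (so a half turn about z gives the same grasp; the last joint's range is limited). The gripper opens to 92 mm and grips with 3 to 60 N. Pads are 19 mm wide; open, the fingers measure 130 mm over their backs; the gripper's body (75 mm by 190 mm) begins 47 mm behind the grasp point.
Start: joints at [1.217, 0.434, 0.025, 1.573, -0.012, 1.134, -0.075], TCP at [0.155, -0.605, 0.227] pointing down, gripper open.
Joint ranges: [-2.62, 2.62], [-0.44, 2.09], [-1.27, 1.32], [0.08, 2.57], [-1.32, 4.46], [0.12, 2], [-2.74, 2.74]. Speed limits (rad/s): [2.22, 2.22, 3.01, 3.01, 3.14, 3.14, 3.14].

### API

Orientations are given as a rotation vector (axis times angle).
In Python, from cell import observe, get_image, camera_params, sign_off, silhouettes, grasp_offset gives the robot as it stands. The module is installed in compiled form; this text tells all that it offers.
- The arm moves only by the tool jog_arm, never from a script. Its argument "motion" is a list that holds one entry, the list of rows, each a list of 7 numbers: the shift along the tool's x, y, z in m, then the turn, a rotation vector about the tool's x, y, z in rad, then the closure, from -1 (fully open) to 1 (shut), so that 0 is half open. In form: [[[dx, dy, dz, wx, wy, wz, hand], ...]]. A call has 1 to 10 rows; each row is the pose to reach, as a shift and turn from the pose commanded when the call began, along the tool's axes at that moment; what a row does not reach only later rows make up. A row lasts 1/12 s, in which the tool goes at most 41.7 mm and 7.16 degrees, less where a joint would pass 70% of its speed; a pose out of reach is approached as far as the arm can. A call with a gripper value outside its range is refused whole. The fingers move at their own pace and stop on an object; "force" is the grip in N (left out, the last holds). Time passes only in rows, so rows that repeat a pose let the fingers close. It gives the time, the measured TCP pose, the force, the opening and the grip force at its end, in the units of the state.
- observe(): the state, without advancing time (a new reading comes with each control period).
- get_image(name): name is "side" or "top" or "wrist"; returns the picture (480x640x3 uint8, red, green, blue); there is no depth.
- camera_params(name): a dict with "vertical_fov" (degrees; the focal length in pixels is half the picture's height over the tangent of half this angle, whatever the lens; pixels are square), "cx", "cy" (the principal point, pixels), "T" (4x4, takes a point from camera to world coordinates). Camera axes: x right, y down, z forward; pixel columns grow to the right and rows downward; lengths in m; the calibration is good to about 2 mm. A picture is of the moment at which its call begins: read the wrist's pose just before it. camera_params takes no time and is no camera call; for the wrist camera it gives the pose at the moment of the call.
- sign_off(): hands the job in; it is judged then, once.
Trained networks look in the newest picture that a camera, given by its name, has taken for a name from the list of things; names that differ only in an ending like _2 or _b are one class to them, and where a whole thing is asked for, a point or a joint stands for the part that bears it (a point fixed in the world has none). Each returns a list of dicts, best first, with "p" (0 to 1); they miss things now and then, are a little off and sometimes report something else, mostly with a low value. They report only what shows in the picture. A call takes as long as a camera call.
- silhouettes(query, camera): "mask" (480x640 bool, what is visible of it) and "pixel" ([column, row] in pixels, amid what is visible of it).
The state is a dict: "clock": time; "joints": joint angles; "dq": joint speeds; "joint_efforts": joint torques, N m; "position": TCP position; "ee_rot": TCP orientation; "force": force on the tool from outside, world axes, zero at the start; "ft_torque": the same for the moment, N m; "width": opening from 0.0 (shut) to 1.0 (fully open); "gripper_force": force on a finger pad.
Only numpy, scipy, OpenCV 4.12 (cv2) and the standard library are available. Lean on these libraries where they do the work, as an engineer would, in place of code of your own. Each camera call takes 0.05 s, during which the arm holds its last target. There are 200 camera calls.

## Working session

There is one attempt and no reset: what is moved stays moved. The work goes in short steps, Python scripts to look and compute and a tool call to move; the robot and the scene stay as the last step left them, time stands still between calls to the robot, and variables do not carry over. Pictures are saved under pics/ and viewed, at most 10 in all, crops included, and the job is handed in when it is done.

Besides the shell and the picture viewer there is one more tool, called after "Emit:" as name([rows], argument=value, ...), one row to a line, values as JSON. jog_arm: Moves the arm, as the interface text tells. Its arguments: {"type":"object","properties":{"motion":{"type":"array"},"force":{"type":"number"}},"required":["motion"]}

```bash
mkdir -p pics
python3 - <<'E'
from cell import *
import cv2,numpy as np
s=observe();print(s['clock'],s['position'],s['ee_rot'],s['width'],s['force'])
for n in ['top','side']:
    im=get_image(n);cv2.imwrite(f'pics/{n}0.png',im[:,:,::-1])
    c=camera_params(n);print(n,c['vertical_fov'],c['cx'],c['cy'],np.round(c['T'],3).tolist())
E
```

```text
0.0 [ 0.1549469  -0.6049716   0.22595197] [-3.11542999e+00 -3.92658060e-01  4.87295268e-04] 1.0022141200942907 [-0.11629185 -0.46914712  0.09476711]
top 51.98928378452084 322.81195221289096 236.1614199805981 [[0.025, -0.984, 0.179, 0.341], [-1.0, -0.025, 0.001, -0.03], [0.004, -0.178, -0.984, 1.325], [0.0, 0.0, 0.0, 1.0]]
side 54.81562507586855 325.9063029471477 239.65186454504774 [[-0.772, -0.351, 0.53, -0.155], [-0.635, 0.445, -0.631, 0.822], [-0.014, -0.824, -0.567, 0.84], [0.0, 0.0, 0.0, 1.0]]
```

View pics/top0.png

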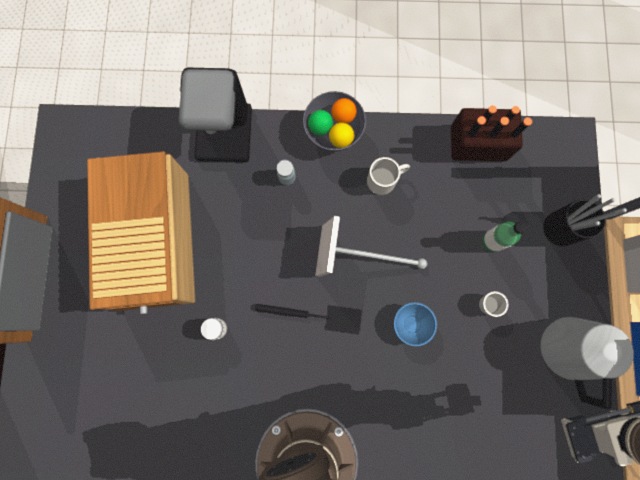

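View pics/side0.png

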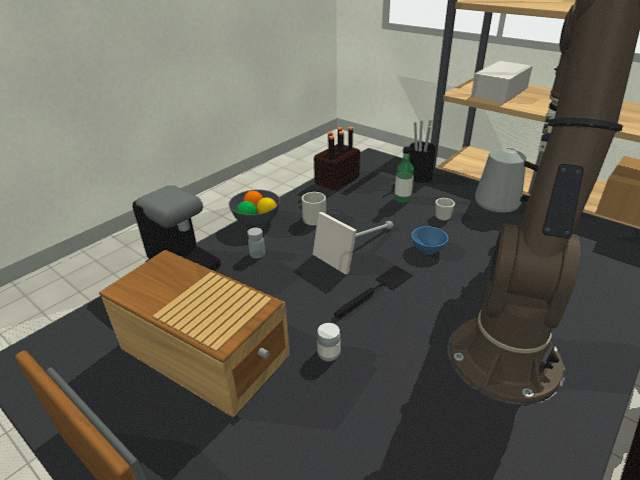

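The top picture shows the plate at about (328,246) with the post running to the knob at (423,264). The bin's right-hand long side runs from about (187,178) to (194,303). The spatula, bowl and bottle sit around it.

```bash
cat > h.py <<'E'
from cell import *
import cv2,numpy as np
def ray(cam,uv,z,c=None):
    c=c or camera_params(cam);f=240/np.tan(np.radians(c['vertical_fov']/2));T=np.array(c['T'])
    d=T[:3,:3]@np.array([(uv[0]-c['cx'])/f,(uv[1]-c['cy'])/f,1]);o=T[:3,3]
    return o+d*(z-o[2])/d[2]
def proj(cam,P):
    c=camera_params(cam);f=240/np.tan(np.radians(c['vertical_fov']/2));T=np.array(c['T'])
    p=(np.atleast_2d(P)-T[:3,3])@T[:3,:3];return np.c_[p[:,0]/p[:,2]*f+c['cx'],p[:,1]/p[:,2]*f+c['cy']]
E
python3 - <<'E'
from h import *
im=get_image('top')
for n,z in [('holder',.07),('bread_bin',.18),('mug',.085),('salt_jar',.085),('bowl',.05),('oil_bottle',.1),('spice_tin',.075),('spatula',.0),('cup',.055)]:
    r=silhouettes(n,'top')
    for q in r[:2]:
        m=q['mask'];ys,xs=np.where(m);print(n,round(q['p'],2),q['pixel'],xs.min(),xs.max(),ys.min(),ys.max(),ray('top',q['pixel'],z).round(3))
        if n in('holder','bread_bin') and q is r[0]:
            np.save(n+'.npy',m)
m=np.load('holder.npy')
a=im[190:310,290:450].copy()
a=cv2.resize(a,None,fx=4.8,fy=4.8,interpolation=cv2.INTER_CUBIC)
cs,_=cv2.findContours(m[190:310,290:450].astype(np.uint8),0,2)
b=im[140:320,70:210];b=cv2.resize(b,None,fx=3.2,fy=3.2)
cv2.imwrite('pics/h.png',a[:,:,::-1]);cv2.imwrite('pics/b.png',b[:,:,::-1])
E
```

```text
holder 0.65 [330.1, 253.7] 316 425 217 275 [ 0.523 -0.049  0.07 ]
bread_bin 0.76 [138.6, 234.8] 87 193 153 313 [0.541 0.406 0.18 ]
bread_bin 0.25 [328.8, 253.6] 315 426 216 276 [ 0.507 -0.044  0.18 ]
mug 0.67 [383.6, 172.8] 368 408 158 194 [ 0.739 -0.184  0.085]
mug 0.27 [415.3, 323.0] 394 435 303 345 [ 0.353 -0.264  0.085]
salt_jar 0.92 [282.0, 172.6] 276 295 160 184 [0.732 0.083 0.085]
salt_jar 0.54 [502.1, 234.6] 482 525 222 251 [ 0.582 -0.488  0.085]
bowl 0.76 [413.4, 326.7] 394 435 303 346 [ 0.344 -0.265  0.05 ]
oil_bottle 0.96 [502.8, 235.0] 482 525 222 251 [ 0.578 -0.484  0.1  ]
oil_bottle 0.64 [284.5, 172.5] 277 294 160 184 [0.728 0.075 0.1  ]
spice_tin 0.94 [210.7, 329.8] 200 226 317 339 [0.323 0.245 0.075]
spatula 0.8 [335.3, 317.7] 255 360 304 334 [ 0.362 -0.067  0.   ]
cup 0.73 [384.8, 174.5] 367 407 158 193 [ 0.744 -0.191  0.055]
cup 0.63 [493.6, 303.2] 479 507 292 316 [ 0.408 -0.47   0.055]
```

View pics/h.png

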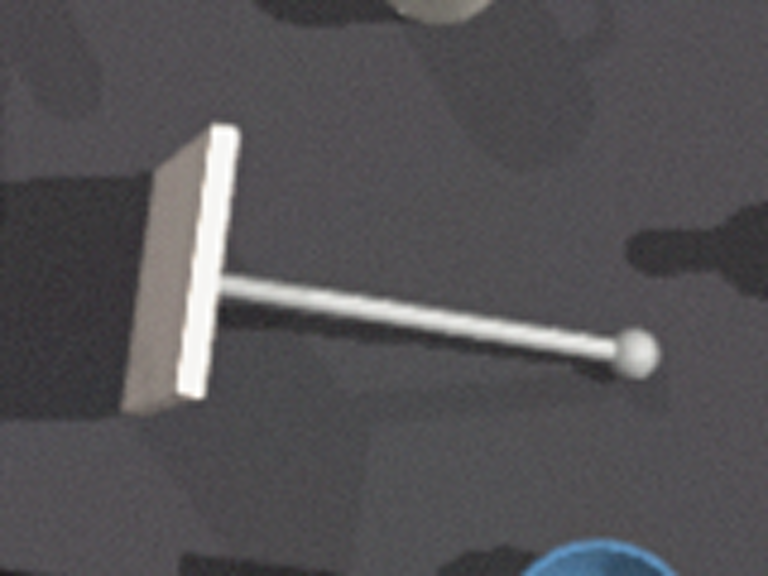

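View pics/b.png

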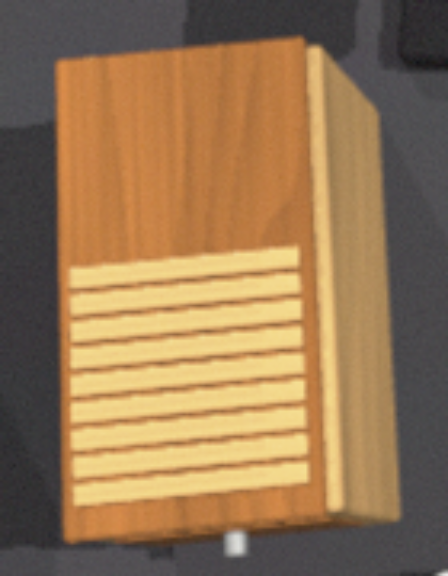

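The holder crop shows the upper post-side edge from (340,217) to (332.7,273) and the knob at (422.7,263.5). The bin crop shows the lower edge of its face from (188.7,173.7) to (194.7,302.5).

Run:
```python
from h import *
for n,uv,z in [('e1',(340,217.1),.14),('e2',(332.7,272.9),.14),('knob',(422.7,263.5),.014),('b1',(188.75,173.75),0),('b2',(194.7,302.5),0),('bt1',(169.4,154.1),.18),('bt2',(176,300.5),.18)]:
    print(n,ray('top',uv,z).round(4))
m=np.load('bread_bin.npy')
r=ray
import itertools
from scipy.spatial.transform import Rotation as R
print(R.from_rotvec(observe()['ee_rot']).as_matrix().round(3))
```

```text
e1 [ 0.6046 -0.0699  0.14  ]
e2 [ 0.4663 -0.0549  0.14  ]
knob [ 0.5111 -0.2983  0.014 ]
b1 [0.7489 0.3507 0.    ]
b2 [0.3925 0.3085 0.    ]
bt1 [0.7419 0.3497 0.18  ]
bt2 [0.389  0.3059 0.18  ]
[[ 0.969  0.248  0.   ]
 [ 0.248 -0.969 -0.   ]
 [-0.     0.    -1.   ]]
```

```bash
cat >> h.py <<'E'
from scipy.spatial.transform import Rotation as R
def Rt(yaw,tx=0,ty=0):  # tool down, tool y at world angle yaw; then turns about own y and x
    c,s=np.cos(yaw),np.sin(yaw);y=np.array([c,s,0]);z=np.array([0,0,-1.])
    return R.from_matrix(np.c_[np.cross(y,z),y,z])*R.from_euler('y',ty)*R.from_euler('x',tx)
def row(p,Rw):
    s=observe();R0=R.from_rotvec(s['ee_rot'])
    print(R0.inv().apply(np.array(p)-s['position']).round(4),(R0.inv()*Rw).as_rotvec().round(3))
E
python3 - <<'E'
from h import *
row([.585,-.113,.25],Rt(np.radians(-96.1),0,-.25))
E
```

```text
[ 0.5387 -0.3704 -0.0233] [ 0.045 -0.247  0.355]
```

Emit:
jog_arm([
  [[0.04,-0.03,-0.03,0,0,0,1],[0.54,-0.37,-0.03,0.045,-0.247,0.355,1],[0.54,-0.37,-0.03,0.045,-0.247,0.355,1],[0.54,-0.37,-0.03,0.045,-0.247,0.355,1],[0.54,-0.37,-0.03,0.045,-0.247,0.355,1],[0.54,-0.37,-0.03,0.045,-0.247,0.355,1],[0.54,-0.37,-0.03,0.045,-0.247,0.355,1],[0.54,-0.37,-0.03,0.045,-0.247,0.355,1],[0.54,-0.37,-0.03,0.045,-0.247,0.355,1],[0.54,-0.37,-0.03,0.045,-0.247,0.355,1]],
])

```text
clock: 1.43
position: [0.411, -0.3124, 0.253]
ee_rot: [-3.1, 0.165, 0.388]
force: [1.5, -1.3, -0.9]
width: 0.322
gripper_force: 0.0
```

Run:
```python
from h import *
print(observe()['position'],observe()['joints'])
row([.585,-.113,.25],Rt(np.radians(-96.1),0,-.25))
```

```text
[ 0.41100313 -0.31240976  0.25303911] [ 0.49529074  0.37784998 -0.01978455  1.62300355  0.0983846   1.37497942
 -1.2313852 ]
[ 0.148  -0.2167 -0.0345] [-0.    -0.001  0.   ]
```

Emit:
jog_arm([
  [[0.13,-0.195,-0.03,0,0,0,1],[0.13,-0.195,-0.03,0,0,0,1],[0.13,-0.195,-0.03,0,0,0,1],[0.13,-0.195,-0.03,0,0,0,1],[0.13,-0.195,-0.03,0,0,0,1],[0.13,-0.195,-0.03,0,0,0,1],[0.13,-0.195,-0.03,0,0,0,1],[0.13,-0.195,-0.03,0,0,0,1]],
])

```text
clock: 2.1
position: [0.564, -0.1324, 0.2493]
ee_rot: [-3.099, 0.159, 0.39]
force: [-0.7, -1.4, 0.2]
width: 0.004
gripper_force: 0.0
```

Run:
```python
from h import *
print(observe()['position'],observe()['force'],observe()['width'])
row([.587,-.11,.118],Rt(np.radians(-96.1),0,-.25))
```

```text
[ 0.56399975 -0.13240298  0.24929648] [-0.74204968 -1.39957451  0.17301995] 0.004398324972362072
[ 0.0525 -0.0245  0.1221] [-0.     0.     0.004]
```

Emit:
jog_arm([
  [[0.02,-0.02,0.03,0,0,0,1],[0.03,-0.02,0.06,0,0,0,1],[0.04,-0.02,0.09,0,0,0,1],[0.052,-0.02,0.122,0,0,0,1],[0.052,-0.02,0.122,0,0,0,1],[0.052,-0.02,0.122,0,0,0,1]],
])

```text
clock: 2.6
position: [0.5837, -0.118, 0.1181]
ee_rot: [-3.099, 0.168, 0.395]
force: [0.9, 0.7, 0.5]
width: 0.003
gripper_force: 0.0
```

Run:
```python
from h import *
s=observe();print(s['clock'],s['position'],s['force'])
im=get_image('side');cv2.imwrite('pics/s1.png',cv2.resize(im[150:330,250:490],None,fx=3,fy=3)[:,:,::-1])
row([.587,-.11,.118],Rt(np.radians(-96.1),0,-.25))
```

```text
2.6 [ 0.58371464 -0.11801683  0.11809653] [0.88277591 0.71228872 0.45928207]
[ 0.0014 -0.008   0.0016] [-0.    -0.    -0.001]
```

View pics/s1.png

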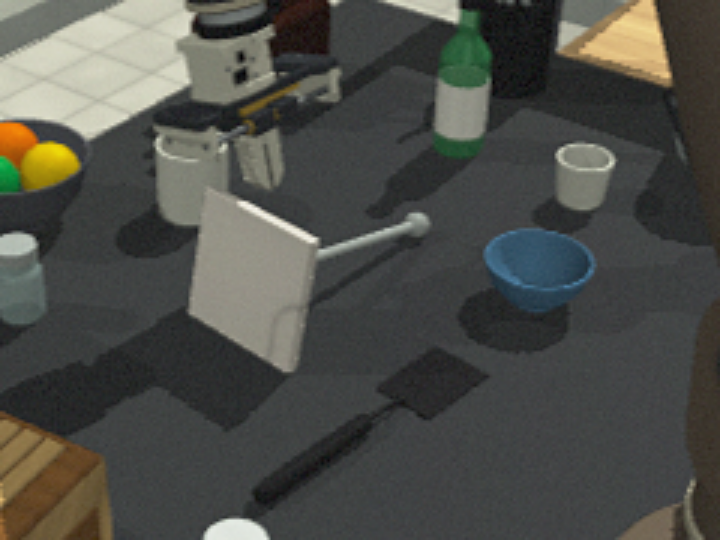

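The closed fingers stand behind the far part of the upper edge, at about (262,170) in the crop, clear of the post. Next I push away from the post.

Emit:
jog_arm([
  [[0,-0.015,0,0,0,0,1],[0,-0.028,0,0,0,0,1],[0,-0.036,0,0,0,0,1],[0,-0.044,0,0,0,0,1],[0,-0.052,0,0,0,0,1],[0,-0.06,0,0,0,0,1],[0,-0.068,0,0,0,0,1],[0,-0.075,0,0,0,0,1]],
])

```text
clock: 3.32
position: [0.5934, -0.0411, 0.1188]
ee_rot: [-3.099, 0.164, 0.389]
force: [-0.3, -1.8, -0.1]
width: 0.006
gripper_force: 0.7
```

Run:
```python
from h import *
s=observe();print(s['clock'],s['position'],s['force'])
a=get_image('side')[150:330,250:490]; b=get_image('top')[150:330,220:460]
cv2.imwrite('pics/s2.png',cv2.resize(np.hstack([a,b]),None,fx=1.66,fy=1.66)[:,:,::-1])
```

```text
3.3167 [ 0.59340524 -0.04107757  0.11881204] [-0.26920659 -1.78664939 -0.08402608]
```

View pics/s2.png

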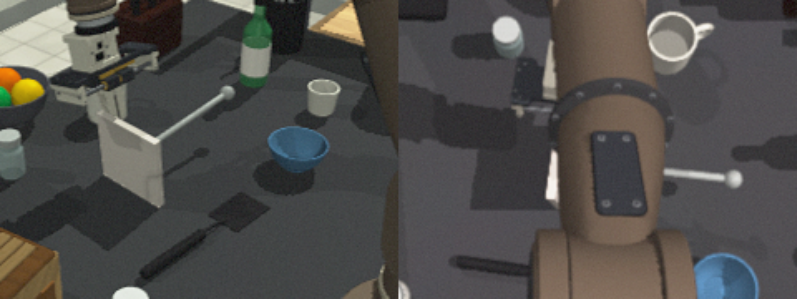

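The plate is now about vertical and the knob has lifted to about (227,92), so it is pivoting without sliding. I carry on pushing.

Emit:
jog_arm([
  [[0,-0.008,0,0,0,0,1],[0,-0.016,0,0,0,0,1],[0,-0.024,0,0,0,0,1],[0,-0.032,0,0,0,0,1],[0,-0.038,0,0,0,0,1],[0,-0.042,0,0,0,0,1],[0,-0.042,0,0,0,0,1]],
])

```text
clock: 4.0
position: [0.5979, 0.0015, 0.1188]
ee_rot: [-3.099, 0.162, 0.389]
force: [-0.1, -0.6, -0.0]
width: 0.004
gripper_force: 0.0
```

Run:
```python
from h import *
s=observe();print(s['clock'],s['position'],s['force'])
a=get_image('side')[120:330,200:490]; b=get_image('top')[130:340,220:460]
cv2.imwrite('pics/s3.png',cv2.resize(np.hstack([a,b]),None,fx=1.5,fy=1.5)[:,:,::-1])
```

```text
4.0 [0.59791253 0.00148754 0.11883084] [-0.11227976 -0.62649093 -0.00257614]
```

View pics/s3.png

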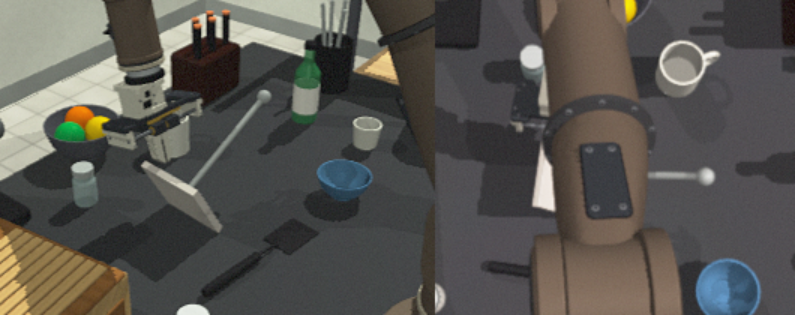

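The holder is past its balance and falling onto its foot, with the post passing beside the fingers. I hold still until it settles.

Emit:
jog_arm([
  [[0,0,0,0,0,0,1],[0,0,0,0,0,0,1],[0,0,0,0,0,0,1],[0,0,0,0,0,0,1],[0,0,0,0,0,0,1],[0,0,0,0,0,0,1]],
])

```text
clock: 4.6
position: [0.5978, -0.0004, 0.1188]
ee_rot: [-3.099, 0.165, 0.389]
force: [-0.5, 0.5, 0.5]
width: 0.005
gripper_force: 0.0
```

Run:
```python
from h import *
s=observe();print(s['clock'],s['position'],s['force'])
a=get_image('side')[100:330,200:490]; b=get_image('top')[110:340,220:460]
cv2.imwrite('pics/s4.png',cv2.resize(np.hstack([a,b]),None,fx=1.5,fy=1.5)[:,:,::-1])
```

```text
4.6 [ 5.97787397e-01 -3.55267047e-04  1.18775930e-01] [-0.50226388  0.47906891  0.45029433]
```

View pics/s4.png

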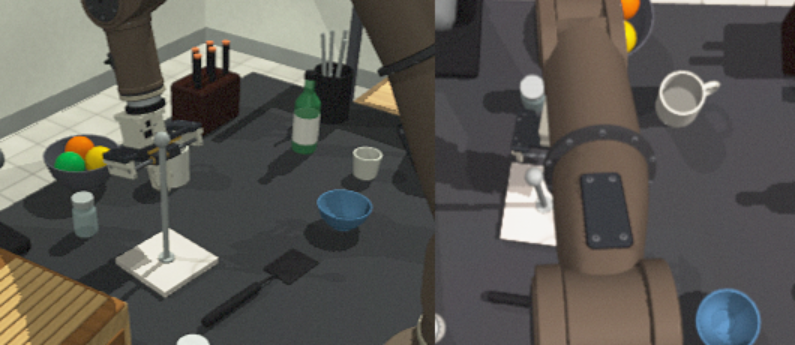

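The holder stands, with the foot near (167,262) and the knob at (162,138) in the left half. I back the hand away along the tool's +y, then measure.

Emit:
jog_arm([
  [[0,0.04,0,0,0,0,1],[0,0.08,0,0,0,0,1],[0,0.12,0,0,0,0,-1],[0,0.16,0,0,0,0,-1],[0,0.19,0,0,0,0,-1],[0,0.19,0,0,0,0,-1]],
])

```text
clock: 5.2
position: [0.5755, -0.199, 0.1188]
ee_rot: [-3.103, 0.181, 0.391]
force: [-0.2, -1.6, 0.1]
width: 0.246
gripper_force: 0.0
```

```bash
cat >> h.py <<'E'
from scipy.optimize import minimize
def locate(g,save=None):
    get_image('side');r=[q for q in silhouettes('holder','side')]
    if not r: print('none');return
    m=r[0]['mask'].astype(np.uint8)
    a=np.arange(24)*np.pi/12
    def ren(v):
        x,y,t=v;c,s=np.cos(t),np.sin(t);o=np.zeros((480,640),np.uint8)
        P=np.array([[i,j,k] for i in(-.07,.07) for j in(-.07,.07) for k in(0,.014)])
        W=np.c_[x+c*P[:,0]-s*P[:,1],y+s*P[:,0]+c*P[:,1],P[:,2]]
        cv=lambda q:cv2.fillConvexPoly(o,cv2.convexHull(np.round(proj('side',q)*16).astype(np.int32)),1,shift=4)
        cv(W)
        cv(np.vstack([np.c_[x+.006*np.cos(a),y+.006*np.sin(a),0*a+z] for z in(.014,.26)]))
        cv(np.vstack([np.c_[x+.014*np.cos(a)*np.cos(b),y+.014*np.sin(a)*np.cos(b),.27+.014*np.sin(b)+0*a] for b in np.linspace(-1.5,1.5,7)]))
        return o
    f=lambda v:-(ren(v)&m).sum()/(ren(v)|m).sum()
    best=min((minimize(f,[g[0],g[1],t],method='Nelder-Mead',options=dict(initial_simplex=[[g[0],g[1],t],[g[0]+.03,g[1],t],[g[0],g[1]+.03,t],[g[0],g[1],t+.2]])) for t in(-.3,0,.3)),key=lambda q:q.fun)
    x,y,t=best.x;F=np.array([.5707,.3296]);u=np.array([.993,.1176]);n=np.array([-.1176,.993]);d=np.array([x,y])-F
    print('p',r[0]['p'],'IoU',-best.fun,'pose',best.x.round(4),'in face frame',(d@u).round(4),(d@n).round(4))
    return best.x
E
python3 - <<'E'
from h import *
s=observe();print(s['clock'],s['position'],s['force'],s['joints'].round(2),s['width'])
locate([.5475,.0505])
E
```

```text
5.2 [ 0.57546088 -0.19896177  0.11875396] [-0.22984044 -1.63748163  0.13596241] [ 0.27  0.66 -0.07  1.5   0.08  1.24 -1.52] 0.24630774074387693
none
```

Run:
```python
from h import *
for k in range(3):
    v=locate([.5475,.0505])
    if v is not None: break
get_image('side')
for n in ['holder','holder_knob','holder_upper_edge']:
  for cam in ['side','top']:
    if cam=='top' : get_image('top')
    print(n,cam,[(round(q['p'],2),q['pixel'],q['mask'].sum()) for q in silhouettes(n,cam)][:3])
```

```text
p 0.6 IoU -0.0 pose [ 0.6275  0.2405 -1.1   ] in face frame 0.0459 -0.0952
holder side [(0.57, [307.6, 268.3], np.int64(2080))]
holder top [(0.74, [290.5, 248.1], np.int64(2705))]
holder_knob side [(0.6, [309.5, 270.3], np.int64(2060)), (0.38, [443.8, 208.2], np.int64(358))]
holder_knob top [(0.92, [294.7, 246.2], np.int64(2718))]
holder_upper_edge side [(0.89, [310.4, 269.4], np.int64(2034))]
holder_upper_edge top [(0.62, [289.8, 245.6], np.int64(2659))]h.py:32: RuntimeWarning: overflow encountered in scalar negative
  f=lambda v:-(ren(v)&m).sum()/(ren(v)|m).sum()
```

```bash
sed -i "s/def locate(g,save=None)/def locate(g,cam='side')/; s/get_image('side');r/get_image(cam);r/; s/silhouettes('holder','side')/silhouettes('holder',cam)/; s/proj('side'/proj(cam/; s/-(ren(v)&m).sum()/-1.0*(ren(v)\&m).sum()/; s/print('p'/print(cam,'p'/" h.py
python3 - <<'E'
from h import *
for cam in['side','top']:
    v=locate([.5475,.0505],cam)
Rw=Rt(np.radians(-2),0,.2);print(Rw.as_matrix().round(2).tolist())
row([.548,-.12,.118],Rw)
E
```

```text
side p 0.58 IoU 0.8955495004541326 pose [ 0.5529  0.0511 -0.077 ] in face frame -0.0504 -0.2744
top p 0.81 IoU 0.9509488005728607 pose [ 0.548   0.0529 -0.084 ] in face frame -0.0551 -0.2721
[[0.03, 1.0, 0.01], [0.98, -0.03, 0.2], [0.2, -0.0, -0.98]]
[-0.0355 -0.0657  0.0098] [-0.041  0.343 -1.653]
```

Run:
```python
from h import *
row([.565,-.09,.118],Rt(.118,0,.2))
```

```text
[-0.0222 -0.0973  0.0064] [-0.045  0.321 -1.806]
```

Emit:
jog_arm([
  [[0,-0.01,0,-0.02,0.15,-0.9,-1],[0,-0.02,0,-0.02,0.15,-0.9,-1],[-0.005,-0.03,0,-0.02,0.15,-0.9,-1],[-0.01,-0.05,0,-0.02,0.15,-0.9,-1],[-0.015,-0.06,0,-0.045,0.32,-1.8,-1],[-0.02,-0.07,0,-0.045,0.32,-1.8,-1],[-0.02,-0.08,0,-0.045,0.32,-1.8,-1],[-0.02,-0.09,0,-0.045,0.32,-1.8,-1],[-0.02,-0.09,0,-0.045,0.32,-1.8,-1],[-0.02,-0.09,0,-0.045,0.32,-1.8,-1]],
])

```text
clock: 6.93
position: [0.568, -0.0966, 0.1241]
ee_rot: [-2.56, -1.614, -0.01]
force: [0.9, -0.3, 0.3]
width: 1.0
gripper_force: 0.0
```

Run:
```python
from h import *
print(observe()['position'],observe()['joints'].round(2),observe()['width'])
row([.563,-.07,.118],Rt(.118,0,.2))
```

```text
[ 0.5680228  -0.09660923  0.1240694 ] [ 0.46  0.55 -0.48  1.72  0.17  0.99 -0.5 ] 1.000491228448328
[ 0.0213 -0.0153  0.009 ] [-0.016  0.102 -0.568]
```

Emit:
jog_arm([
  [[0,0,0,-0.008,0.05,-0.3,-1],[0,0,0,-0.016,0.102,-0.568,-1],[0,0,0,-0.016,0.102,-0.568,-1],[0,0,0,-0.016,0.102,-0.568,-1],[0,0,0,-0.016,0.102,-0.568,-1],[0,0,0,-0.016,0.102,-0.568,-1],[0,0,0,-0.016,0.102,-0.568,-1]],
])

```text
clock: 7.52
position: [0.5678, -0.0982, 0.1236]
ee_rot: [-1.995, -2.221, -0.196]
force: [-0.2, -0.0, -0.6]
width: 1.0
gripper_force: 0.0
```

Run:
```python
from h import *
print(observe()['position'],observe()['joints'].round(2),observe()['width'])
row([.563,-.075,.006],Rt(.118,0,.2))
```

```text
[ 0.5678326  -0.09815695  0.12356602] [ 0.65  0.6  -0.67  1.72  0.2   0.98  0.06] 1.0000647201728776
[-0.0002 -0.002   0.1199] [-0.001  0.001 -0.011]
```

Emit:
jog_arm([
  [[0,-0.002,0.035,0,0,-0.011,-1],[0,-0.002,0.07,0,0,-0.011,-1],[0,-0.002,0.095,0,0,-0.011,-1],[0,-0.002,0.11,0,0,-0.011,-1],[0,-0.002,0.118,0,0,-0.011,-1],[0,-0.002,0.118,0,0,-0.011,-1]],
])

```text
clock: 8.02
position: [0.5622, -0.0737, 0.0068]
ee_rot: [-1.979, -2.234, -0.195]
force: [0.3, 0.9, 1.0]
width: 0.999
gripper_force: 0.0
```

Run:
```python
from h import *
s=observe();p=s['position'];print(p,s['force'],s['joints'].round(2))
F=np.array([.5707,.3296]);u=np.array([.993,.1176]);n=np.array([-.1176,.993]);print((p[:2]-F)@u,(p[:2]-F)@n)
row([p[0],p[1],.007],Rt(.118,0,.2));row(np.r_[p[:2]+.1*n,.007],Rt(.118,0,.2))
```

```text
[ 0.562227   -0.07373263  0.00676854] [0.31533901 0.89869261 0.95092055] [ 0.57  0.74 -0.6   1.83  0.29  0.74 -0.01]
-0.0558456066096353 -0.3995128817252533
[ 0.     -0.     -0.0002] [-0.003  0.001  0.003]
[0.0981 0.0003 0.0196] [-0.003  0.001  0.003]
```

Emit:
jog_arm([
  [[0.01,0,0.002,0,0,0,-1],[0.018,0,0.0036,0,0,0,-1],[0.025,0,0.005,0,0,0,-1],[0.031,0,0.0062,0,0,0,-1],[0.037,0,0.0074,0,0,0,-1],[0.044,0,0.0088,0,0,0,-1],[0.051,0,0.0102,0,0,0,-1],[0.058,0,0.0116,0,0,0,-1],[0.066,0,0.0132,0,0,0,-1],[0.074,0,0.0148,0,0,0,-1]],
])

```text
clock: 8.85
position: [0.5557, -0.0007, 0.0088]
ee_rot: [-1.984, -2.236, -0.2]
force: [3.3, -3.6, 1.8]
width: 1.0
gripper_force: 2.3
```

```bash
cat >> h.py <<'E'
def st():
    s=observe();p=s['position'];F=np.array([.5707,.3296]);u=np.array([.993,.1176]);n=np.array([-.1176,.993])
    print(s['clock'],p.round(4),s['force'].round(1),'tcp in face',((p[:2]-F)@u).round(4),((p[:2]-F)@n).round(4));return p,n
E
python3 - <<'E'
from h import *
p,n=st()
for c in['side','top']: locate([.55,.075],c)
row(np.r_[p[:2]+.1*n,.007],Rt(.118,0,.2))
E
```

```text
8.85 [ 0.5557 -0.0007  0.0088] [ 3.3 -3.6  1.8] tcp in face -0.0537 -0.3263
side p 0.61 IoU 0.943500424808836 pose [0.5346 0.079  0.0593] in face frame -0.0654 -0.2446
top p 0.57 IoU 0.9160739687055477 pose [0.5327 0.0812 0.091 ] in face frame -0.0669 -0.2422
[0.0964 0.0023 0.0207] [-0.001  0.001  0.004]
```

The foot slides upright and is turning into line with the bin, so I keep pushing.

Emit:
jog_arm([
  [[0.008,0,0.0017,0,0,0,-1],[0.017,0,0.0036,0,0,0,-1],[0.026,0,0.0055,0,0,0,-1],[0.035,0,0.0075,0,0,0,-1],[0.044,0,0.0094,0,0,0,-1],[0.053,0,0.0113,0,0,0,-1],[0.062,0,0.0132,0,0,0,-1],[0.071,0,0.015,0,0,0,-1],[0.08,0,0.017,0,0,0,-1],[0.088,0,0.0187,0,0,0,-1]],
])

```text
clock: 9.88
position: [0.5437, 0.0876, 0.0074]
ee_rot: [-1.983, -2.236, -0.196]
force: [0.9, -9.7, 7.8]
width: 0.996
gripper_force: 4.9
```

Run:
```python
from h import *
p,n=st()
for c in['side','top']: locate([.53,.16],c)
row(np.r_[p[:2]+.1*n,.007],Rt(.118,0,.2))
```

```text
9.8833 [0.5437 0.0876 0.0074] [ 0.9 -9.7  7.8] tcp in face -0.0553 -0.2371
side p 0.9 IoU 0.7856868026163909 pose [0.5222 0.1616 0.0861] in face frame -0.0679 -0.1611
top p 0.72 IoU 0.0 pose [ 0.53  0.16 -0.3 ] in face frame -0.0604 -0.1636
[0.0959 0.0011 0.0195] [-0.001  0.001  0.004]
```

Emit:
jog_arm([
  [[0.008,0,0.0005,0,0,0,-1],[0.016,0,0.002,0,0,0,-1],[0.024,0,0.0036,0,0,0,-1],[0.032,0,0.0052,0,0,0,-1],[0.04,0,0.0068,0,0,0,-1],[0.048,0,0.0084,0,0,0,-1],[0.055,0,0.01,0,0,0,-1],[0.061,0,0.0112,0,0,0,-1],[0.066,0,0.0122,0,0,0,-1],[0.068,0,0.0126,0,0,0,-1]],
])

```text
clock: 10.92
position: [0.5344, 0.1593, 0.0084]
ee_rot: [-1.978, -2.237, -0.198]
force: [0.5, -3.0, -1.3]
width: 1.003
gripper_force: 1.7
```

Run:
```python
from h import *
p,n=st()
a=get_image('side')[110:400,130:420];b=get_image('top')[130:350,150:400]
cv2.imwrite('pics/s5.png',np.hstack([cv2.resize(a,(400,400)),cv2.resize(b,(400,400))])[:,:,::-1])
locate([.52,.23],'side')
row(np.r_[p[:2]+.02*n,.008],Rt(.118,0,.2))
```

```text
10.9167 [0.5344 0.1593 0.0084] [ 0.5 -3.  -1.3] tcp in face -0.056 -0.1648
side p 0.98 IoU 0.42441054091539526 pose [0.5133 0.2352 0.1247] in face frame -0.0681 -0.087
[ 0.0201 -0.0003  0.0046] [-0.     0.     0.004]
```

View pics/s5.png

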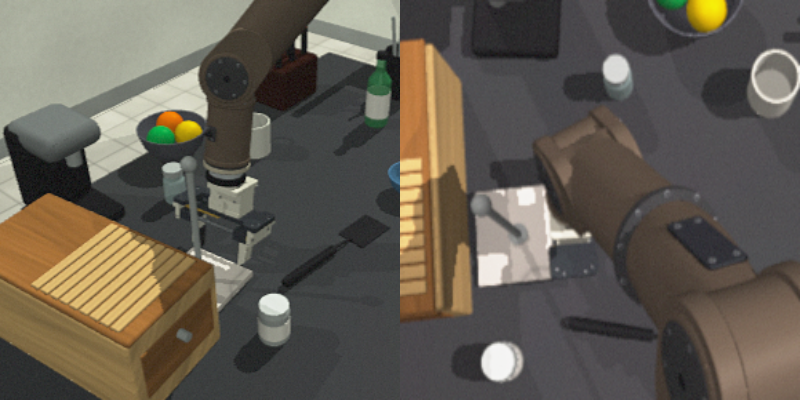

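The right half shows the foot standing parallel to the bin with a small gap, bin edge at about 470 and foot at 475. I go on slowly and watch the force.

Emit:
jog_arm([
  [[0.002,0,0.0005,0,0,0,-1],[0.004,0,0.001,0,0,0,-1],[0.006,0,0.0013,0,0,0,-1],[0.008,0,0.0017,0,0,0,-1],[0.008,0,0.0017,0,0,0,-1]],
])

```text
clock: 11.53
position: [0.5342, 0.1652, 0.0083]
ee_rot: [-1.982, -2.236, -0.197]
force: [1.1, -5.3, 3.3]
width: 0.998
gripper_force: 2.6
```

Emit:
jog_arm([
  [[0.0015,0,0.0003,0,0,0,-1],[0.003,0,0.0006,0,0,0,-1],[0.003,0,0.0006,0,0,0,-1]],
])

```text
clock: 11.78
position: [0.5339, 0.168, 0.0083]
ee_rot: [-1.982, -2.236, -0.197]
force: [1.3, -4.3, 2.8]
width: 1.003
gripper_force: 2.8
```

Run:
```python
from h import *
st();locate([.515,.24],'top')
```

```text
11.7833 [0.5339 0.168  0.0083] [ 1.3 -4.3  2.8] tcp in face -0.0556 -0.1561
top p 0.79 IoU 0.7866805411030177 pose [0.5107 0.2456 0.1675] in face frame -0.0694 -0.0763
```

Emit:
jog_arm([
  [[0.001,0,0.0002,0,0,0,-1],[0.002,0,0.0004,0,0,0,-1],[0.003,0,0.0006,0,0,0,-1],[0.003,0,0.0006,0,0,0,-1]],
])

```text
clock: 12.22
position: [0.5336, 0.1709, 0.0083]
ee_rot: [-1.982, -2.236, -0.197]
force: [0.4, -5.1, 3.2]
width: 1.001
gripper_force: 2.9
```

Emit:
jog_arm([
  [[0.001,0,0.0002,0,0,0,-1],[0.0015,0,0.0003,0,0,0,-1],[0.0015,0,0.0003,0,0,0,-1]],
])

```text
clock: 12.47
position: [0.5334, 0.1723, 0.0083]
ee_rot: [-1.982, -2.236, -0.197]
force: [0.6, -6.4, 3.1]
width: 0.998
gripper_force: 3.0
```

Run:
```python
from h import *
st();locate([.515,.24],'top');locate([.515,.24],'top')
```

```text
12.4667 [0.5334 0.1723 0.0083] [ 0.6 -6.4  3.1] tcp in face -0.0555 -0.1518
top p 0.78 IoU 0.7966804979253111 pose [0.5093 0.2491 0.1528] in face frame -0.0704 -0.0727
top p 0.91 IoU 0.7907618062736987 pose [0.5096 0.2512 0.1214] in face frame -0.0699 -0.0707
```

Emit:
jog_arm([
  [[0.0005,0,0.0001,0,0,0,-1],[0.001,0,0.0002,0,0,0,-1],[0.001,0,0.0002,0,0,0,-1]],
])

```text
clock: 12.92
position: [0.5333, 0.1732, 0.0083]
ee_rot: [-1.982, -2.236, -0.197]
force: [1.3, -6.3, 2.6]
width: 0.999
gripper_force: 3.2
```

Emit:
jog_arm([
  [[0.0005,0,0.0001,0,0,0,-1],[0.001,0,0.0002,0,0,0,-1],[0.001,0,0.0002,0,0,0,-1]],
])

```text
clock: 13.17
position: [0.5331, 0.1742, 0.0083]
ee_rot: [-1.982, -2.236, -0.197]
force: [0.7, -6.7, 3.4]
width: 1.004
gripper_force: 3.2
```

Emit:
jog_arm([
  [[0.0005,0,0.0001,0,0,0,-1],[0.001,0,0.0002,0,0,0,-1],[0.001,0,0.0002,0,0,0,-1]],
])

```text
clock: 13.42
position: [0.5331, 0.1749, 0.0083]
ee_rot: [-1.983, -2.236, -0.196]
force: [1.5, -7.0, 3.5]
width: 1.005
gripper_force: 3.7
```

Emit:
jog_arm([
  [[0.0005,0,0.0001,0,0,0,-1],[0.001,0,0.0002,0,0,0,-1],[0.001,0,0.0002,0,0,0,-1]],
])

```text
clock: 13.67
position: [0.5331, 0.175, 0.0082]
ee_rot: [-1.984, -2.236, -0.195]
force: [0.8, -10.1, 5.4]
width: 1.003
gripper_force: 5.1
```

Emit:
jog_arm([
  [[0.0005,0,0.0001,0,0,0,-1],[0.001,0,0.0002,0,0,0,-1],[0.001,0,0.0002,0,0,0,-1]],
])

```text
clock: 13.92
position: [0.5331, 0.1752, 0.0081]
ee_rot: [-1.985, -2.236, -0.194]
force: [1.0, -13.3, 6.7]
width: 1.001
gripper_force: 6.5
```

The hand has stalled and the force is rising, so the foot has met the bin. I back straight off, slowly at first.

Emit:
jog_arm([
  [[-0.004,0,-0.001,0,0,0,-1],[-0.012,0,-0.003,0,0,0,-1],[-0.03,0,-0.007,0,0,0,-1],[-0.055,0,-0.013,0,0,0,-1],[-0.08,0,-0.02,0,0,0,-1],[-0.11,0,-0.03,0,0,0,-1],[-0.14,0,-0.05,0,0,0,-1],[-0.15,0,-0.07,0,0,0,-1],[-0.15,0,-0.08,0,0,0,-1],[-0.15,0,-0.08,0,0,0,-1]],
])

```text
clock: 14.75
position: [0.5534, 0.0165, 0.0589]
ee_rot: [-1.983, -2.236, -0.202]
force: [0.2, 0.6, -0.4]
width: 1.003
gripper_force: 0.0
```

Run:
```python
from h import *
st()
for c in['top','side']: locate([.515,.25],c)
a=get_image('side')[110:400,130:420];b=get_image('top')[130:350,150:400]
cv2.imwrite('pics/s6.png',np.hstack([cv2.resize(a,(400,400)),cv2.resize(b,(400,400))])[:,:,::-1])
```

```text
14.75 [0.5534 0.0165 0.0589] [ 0.2  0.6 -0.4] tcp in face -0.054 -0.3089
top p 0.67 IoU 0.9324792243767313 pose [0.5097 0.2522 0.1696] in face frame -0.0697 -0.0697
side p 0.69 IoU 0.3106267029972752 pose [0.5124 0.2503 0.0983] in face frame -0.0672 -0.0719
```

View pics/s6.png

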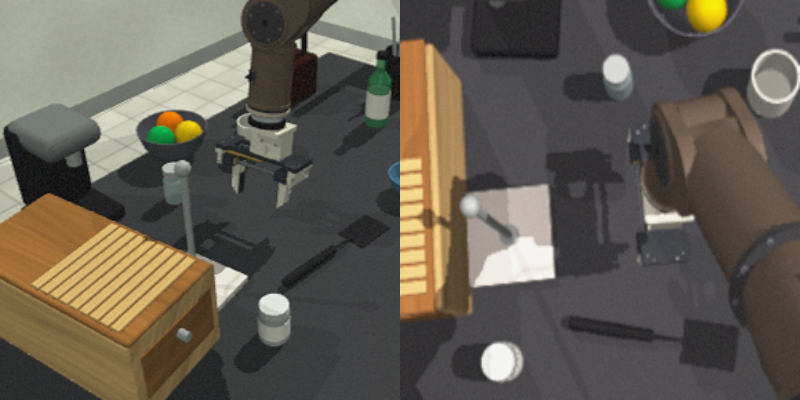

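The holder stands upright with the left side of its foot, at about column 468 in the right half, flush on the bin. The hand is clear and the bystanders have not moved.

```bash
python3 -c "
from cell import *
print(sign_off())"
```

```text
the job is handed in; nothing more can be done
None
```

The holder is back on its marble foot and flush against the bread bin's long side (middle of the foot about 70 mm from the face), the hand is clear of everything, and the job is handed in; the sign-off gave no verdict.

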